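# Fetch the armature skewers from the sliding-lid box

## Robot

A 7-joint arm with a two-finger parallel gripper is mounted at the origin on the work surface; the furniture and walls round the work are solid. World frame = base frame: x ahead of the robot, y to its left, z up, the work surface at z = 0. Lengths are in m, angles in rad, forces in N, time in s.
With the tool pointing down it reaches from about 0.4 to 0.875 m from the base axis. Payload 4.4 kg.
Tool frame: the origin (TCP) lies between the finger pads; the fingertips stand 22 mm ahead of it and the grasp point (between the pads) lies 3 mm ahead of it; z points along the fingers, y is the line along which they close (so a half turn about z gives the same grasp; the last joint's range is limited). The gripper opens to 85 mm and grips with 20 to 120 N. Pads are 22 mm wide; open, the fingers measure 114 mm over their backs; the gripper's body (76 mm by 85 mm) begins 54 mm behind the grasp point. The pads swing forward as they close: fully open they stand 13 mm farther back than shut.
Start: joints at [-1.225, 0.628, 0.038, 1.517, -0.027, 0.996, -0.02], TCP at [0.26, 0.596, 0.253] pointing down, gripper open.
Joint ranges: [-3.06, 3.06], [-0.37, 2.12], [-1.25, 1.32], [0.18, 2.47], [-1.1, 4.24], [0.23, 1.98], [-2.94, 2.94]. Speed limits (rad/s): [2.57, 2.57, 3.14, 3.14, 3.14, 3.14, 3.14].

## Interface

Orientations are given as a 3x3 rotation matrix whose columns are the frame's x, y, z axes.
In Python, from cell import robot, camera, order gives the robot as it stands. The module is installed in compiled form; this text tells all that it offers.
- The arm moves only by the tool servo_tool, never from a script. Its argument "moves" is a list of rows, each an object with "delta_pos": the shift along the tool's x, y, z in units of 1 m (1.0 is 1 m), a list of three; "spin": the turn about the tool's z in units of 0.5 rad (1.0 is 0.5 rad); "grip": the finger opening in mm, from 0 to 85.4. A call has 1 to 20 rows; each row shifts and turns the commanded pose from where the row before left it, along the tool's axes as they then stand; what a row does not reach is not made up. A row lasts 1/8 s, in which the tool goes at most 62.5 mm and 10.7 degrees, less where a joint would pass 70% of its speed; a pose out of reach is approached as far as the arm can. A call with a number of a shift or a turn outside -1 to 1 is refused whole. A call with a gripper value outside its range is refused whole. The fingers move at their own pace and stop on an object; "grip_force" is the grip in N (left out, the last holds). Time passes only in rows, so rows that do not move let the fingers close. It gives the time, the measured TCP pose, the force, the opening and the grip force at its end, in the units of the state.
- robot.sense(): the state, without advancing time (a new reading comes with each control period).
- camera(name): name is "side" or "top" or "wrist"; returns a dict with "img" (400x640x3 uint8, red, green, blue), "z_map" (400x640 float32, m along the optical axis (not along the pixel's ray), 0 where there is no reading), "mtx" (3x3 intrinsics, pixels), "origin" and "attitude" of the camera in the world. Camera axes: x right, y up, looking along -z (the intrinsics and any distortion apply to the point x, -y, -z); pixel columns grow to the right and rows downward; lengths in m; the calibration is good to about 2 mm. A picture is of the moment at which its call begins.
- order.hand_in(): hands the job in; it is judged then, once.
The state is a dict: "time_s": time; "joints": joint angles; "dq": joint speeds; "tau": joint torques, N m; "eef_pos": TCP position; "tcp_rot": TCP orientation; "contact_force": force on the tool from outside, world axes, zero at the start; "moment": the same for the moment, N m; "gripper_width": opening from 0.0 (shut) to 1.0 (fully open); "grasp_force": force on a finger pad.
Only numpy, scipy, OpenCV 4.12 (cv2) and the standard library are available. Lean on these libraries where they do the work, as an engineer would, in place of code of your own. Each camera call takes 0.05 s, during which the arm holds its last target. There are 200 camera calls.

## Task

The bundle of bamboo skewers lies in the wooden sliding-lid box, so close along one side wall that no finger fits beside it. Slide the lid fully open, work the bundle away from the wall, take it out and lay it flat on the green cutting mat without disturbing the grey figure and the little head standing next to it. Then slide the lid fully shut again, with the brush and the four paint tubes still in the box.

Things in the scene. Friction and masses are not known exactly. Their poses are not given: they have to be found in the camera images.
- art_box: Fixed pale wooden box, 255 (x) x 240 (y) x 60 mm high, -x end towards the robot; origin: centre of its underside. Inner floor 8 mm above it, inside 235 (x) x 220 (y) mm, walls 10 mm; side (+-y) and front (-x) walls reach z = 60 mm, the far wall 47 mm. Along each side wall's top (z 55 to 60 mm) a strip overhangs 5 mm inward and holds the lid's edges.
- lid (a joint): Sliding wooden lid of the box, m: 0 = fully shut (front edge against the front wall), grows as it slides along the box's +x, away from the robot, to its stop at 0.205. Board 245 mm long, underside 48 mm and top 55 mm above the table. About 2 N of sliding friction; stays where it is left.
- lid_cleat (a point): Centre of the top of the finger cleat, a darker wooden bar glued across the lid: 14 mm (box x) x 80 mm (box y), standing 13 mm above the lid, its top 68 mm above the table; 45 mm behind the lid's front edge, on the box's centre line. It can be pushed on its front or its back face.
- skewers: Rigid bundle of bamboo skewers, 187 mm long (own y), drawn 22 mm wide, solid part 17 mm wide (own x) and 9 mm high, about 60 g; origin: centre of its underside. Starts on the box's floor along the box's x, 3 to 6 mm from the left (+y) or right (-y) side wall. With the lid fully open all of it is uncovered. A fingertip pressed on its top with 5 to 10 N drags it sideways.
- yellow_brush: Yellow paint brush, 170 mm long along its own y, 10 mm thick, lying on the box's floor along the other side wall; origin at the centre of its underside.
- blue_tube: Paint tube with a blue band, 84 mm long (own y), 23 mm wide, 16 mm high; loose, one of four lying along the box on its floor in the middle, within 30 mm of its centre line; origin: centre of its underside.
- red_tube: Paint tube with a red band, 84 mm long (own y), 23 mm wide, 16 mm high; loose, one of four lying along the box on its floor in the middle, within 30 mm of its centre line; origin: centre of its underside.
- yellow_tube: Paint tube with a yellow band, 84 mm long (own y), 23 mm wide, 16 mm high; loose, one of four lying along the box on its floor in the middle, within 30 mm of its centre line; origin: centre of its underside.
- brown_tube: Paint tube with a brown band, 84 mm long (own y), 23 mm wide, 16 mm high; loose, one of four lying along the box on its floor in the middle, within 30 mm of its centre line; origin: centre of its underside.
- cutting_mat: Fixed green cutting mat with a pale grid, 190 mm (its x) x 240 mm (its y) x 3 mm thick, on the table to the robot's left front; origin: centre of its underside. Its +x points roughly away from the robot, +y to the robot's left.
- grey_figure: Grey standing doll figure, 67 x 78 x 135 mm, loose, on the table close to the mat's left (+y) end; origin: centre of its underside.
- small_head: Small flesh-coloured modelled head, 37 x 36 x 42 mm, loose, on the table close to the mat's left (+y) end; origin: centre of its underside.

How it is judged:
On the way, in this order (a step that is already met when the one before it is completed fails the run):
1. the lid is slid open (value of joint lid above 0.12 m), for 0.1 s.
2. the skewers are lifted out of the box (height (world z) of skewers above 0.08 m), for 0.1 s.
At the end, for the whole second after the job is handed in: The skewers lie flat and at rest on the green cutting mat (their centre over it), the lid is shut to within 6 mm, and the brush and the four tubes are still inside the box (value of joint lid below 0.006 m and contact force between skewers and cutting_mat above 0.1 N and x of skewers in the frame of cutting_mat between -0.09 and 0.09 m and y of skewers in the frame of cutting_mat between -0.11 and 0.11 m and height (world z) of skewers below 0.022 m and angle between the z axis of skewers and the z axis of cutting_mat, either way round below 0.15 rad and linear speed of skewers below 0.02 m/s and x of yellow_brush in the frame of art_box between -0.1175 and 0.1175 m and y of yellow_brush in the frame of art_box between -0.11 and 0.11 m and height (world z) of each of yellow_brush, blue_tube, red_tube, yellow_tube, brown_tube below 0.045 m and x of blue_tube in the frame of art_box between -0.1175 and 0.1175 m and y of blue_tube in the frame of art_box between -0.11 and 0.11 m and x of red_tube in the frame of art_box between -0.1175 and 0.1175 m and y of red_tube in the frame of art_box between -0.11 and 0.11 m and x of yellow_tube in the frame of art_box between -0.1175 and 0.1175 m and y of yellow_tube in the frame of art_box between -0.11 and 0.11 m and x of brown_tube in the frame of art_box between -0.1175 and 0.1175 m and y of brown_tube in the frame of art_box between -0.11 and 0.11 m); the robot touches nothing.
It fails at once if the grey figure is moved by more than 20 mm or knocked over (distance of grey_figure from where it was at the start of the episode above 0.02 m or angle between grey_figure's own z axis and vertical above 0.5 rad).
It fails at once if the small head is moved by more than 20 mm (distance of small_head from where it was at the start of the episode above 0.02 m).
It also fails if it takes over 64 s, if anything falls off the work surface, if the arm or the gripper's body presses on something with over 40 N, if the wrist force passes 120 N, or if a joint passes its speed limit or range.

## Working session

There is one attempt and no reset: what is moved stays moved. The work goes in short steps, Python scripts to look and compute and a tool call to move; the robot and the scene stay as the last step left them, time stands still between calls to the robot, and variables do not carry over. Pictures are saved under pics/ and viewed, at most 10 in all, crops included, and the job is handed in when it is done.

Besides the shell and the picture viewer there is one more tool, called after ">>>" as a command line: name --argument value ..., lists and objects as JSON in quotes. servo_tool: Moves the arm, as the interface text tells. Shifts and turns lie within -1 to 1; 1 stands for 1 m of shift or 0.5 rad of turn. Its arguments: {"type":"object","properties":{"moves":{"type":"array","items":{"type":"object","properties":{"delta_pos":{"type":"array","items":{"type":"number","minimum":-1,"maximum":1}},"spin":{"type":"number","minimum":-1,"maximum":1},"grip":{"type":"number"}}}},"grip_force":{"type":"number"}},"required":["moves"]}

```bash
mkdir -p pics; cat >h.py <<'E'
import numpy as np,cv2
from cell import robot,camera,order
def snap(n,save=None):
    c=camera(n)
    if save: cv2.imwrite('pics/'+save,c['img'][:,:,::-1])
    return c
def ray(c,u,v):
    K=np.array(c['mtx']);R=np.array(c['attitude']);
    d=np.linalg.inv(K)@np.array([u,v,1.]);d=np.array([d[0],-d[1],-d[2]])
    return np.array(c['origin']),R@d
def onz(c,u,v,z):
    o,d=ray(c,u,v);return o+d*(z-o[2])/d[2]
def cloud(c):
    K=np.array(c['mtx']);Z=c['z_map'];h,w=Z.shape;u,v=np.meshgrid(np.arange(w),np.arange(h))
    p=np.stack([(u-K[0,2])/K[0,0]*Z,-(v-K[1,2])/K[1,1]*Z,-Z],-1)
    P=p@np.array(c['attitude']).T+np.array(c['origin']);P[Z==0]=np.nan;return P
E
python3 - <<'E'
from h import *
s=robot.sense();print({k:np.round(v,3).tolist() for k,v in s.items()})
for n in('top','side','wrist'):
    c=snap(n,n+'0.png');print(n,np.round(c['origin'],3),np.round(c['attitude'],3).tolist(),np.round(c['mtx'],1).tolist(),{k for k in c})
E
```

```text
{'time_s': 0.0, 'joints': [-1.225, 0.629, 0.038, 1.518, -0.027, 0.996, -0.02], 'dq': [0.001, -0.0, -0.0, -0.0, 0.001, 0.002, 0.001], 'tau': [-0.001, -56.339, 1.226, -19.344, 0.011, 0.01, 0.0], 'eef_pos': [0.26, 0.595, 0.252], 'tcp_rot': [[-0.916, 0.4, -0.001], [0.4, 0.916, -0.002], [-0.0, -0.002, -1.0]], 'contact_force': [-0.28, 0.086, 0.271], 'moment': [0.026, 0.024, 0.013], 'grasp_force': 0.0, 'gripper_width': 0.998}
top [0.34  0.067 1.007] [[-0.029, 0.982, -0.185], [-0.999, -0.032, -0.016], [-0.022, 0.185, 0.983]] [[366.8, 0.0, 321.0], [0.0, 366.8, 201.3], [0.0, 0.0, 1.0]] {'mtx', 'origin', 'attitude', 'img', 'z_map'}
side [-0.056  1.031  0.477] [[-0.866, 0.171, -0.47], [-0.5, -0.276, 0.821], [0.011, 0.946, 0.325]] [[497.2, 0.0, 327.2], [0.0, 497.2, 198.5], [0.0, 0.0, 1.0]] {'mtx', 'origin', 'attitude', 'img', 'z_map'}
wrist [0.183 0.629 0.373] [[0.401, -0.866, -0.299], [0.916, 0.379, 0.133], [-0.002, -0.327, 0.945]] [[349.7, 0.0, 325.6], [0.0, 349.7, 197.8], [0.0, 0.0, 1.0]] {'mtx', 'origin', 'attitude', 'img', 'z_map'}
```

View pics/top0.png

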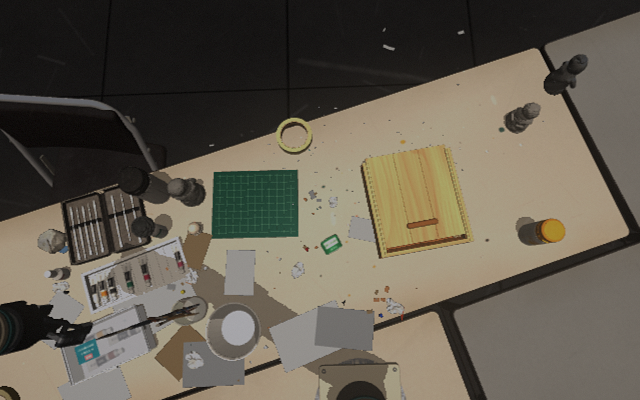

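View pics/side0.png

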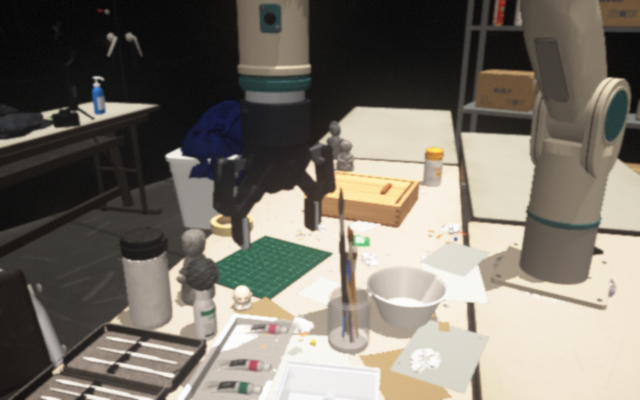

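The top view shows the box centred near (416,200) with its cleat at (422,223), the mat spanning (212–298, 170–238), the grey figure near (185,190) and the head at (194,228). The side view shows the box behind the gripper, the mat at (270,263), the figure at (195,265) and the head at (242,297).

```bash
python3 - <<'E'
from h import *
c=snap('top');P=cloud(c);I=c['img'];hsv=cv2.cvtColor(I,cv2.COLOR_RGB2HSV)
# box: points above table in region
u,v=np.meshgrid(np.arange(640),np.arange(400))
reg=(u>345)&(u<485)&(v>135)&(v<270)
m=reg&(P[...,2]>0.04)&(P[...,2]<0.075)
print('n',m.sum(),'z pct',np.nanpercentile(P[m][:,2],[5,25,50,75,95]))
r=cv2.minAreaRect(P[m][:,:2].astype(np.float32));print('box rect',r,cv2.boxPoints(r))
m2=reg&(P[...,2]>0.0605)
lab=cv2.connectedComponentsWithStats(m2.astype(np.uint8));print(lab[2][:6])
print('table z',np.nanmedian(P[180:240,310:345,2]), 'hsv cleat',hsv[223,422],'lid',hsv[190,415])
cl=reg&(hsv[...,0]<14)&(hsv[...,1]>110)&(v<235)&(u>395)&(u<450)&(v>205)
n,l,s,ce=cv2.connectedComponentsWithStats(cl.astype(np.uint8));print(s,ce)
k=1+np.argmax(s[1:,4]);q=l==k;pc=P[q];print('cleat z',np.median(pc[:,2]));vv,uu=np.nonzero(q)
pts=np.array([onz(c,a,b,.068)[:2] for a,b in zip(uu,vv)],np.float32);r=cv2.minAreaRect(pts);print('cleat',r,pts.mean(0))
# mat
g=cv2.inRange(hsv,(65,80,30),(95,255,255));n,l,s,ce=cv2.connectedComponentsWithStats(g);k=1+np.argmax(s[1:,4]);q=l==k;vv,uu=np.nonzero(q)
pts=np.array([onz(c,a,b,.003)[:2] for a,b in zip(uu,vv)],np.float32);print('mat',cv2.minAreaRect(pts),np.nanmedian(P[q][:,2]),cv2.boxPoints(cv2.minAreaRect(pts)))
# figure/head
for nm,(a,b,d,e) in dict(fig=(165,170,208,210),head=(184,218,206,240)).items():
    w=P[b:e,a:d].reshape(-1,3);w=w[w[:,2]>.02];print(nm,w.min(0),w.max(0),np.median(w,0))
# side view cleat
c=snap('side');I=c['img'];hsv=cv2.cvtColor(I,cv2.COLOR_RGB2HSV);P2=cloud(c)
w=P2[180:195,375:395].reshape(-1,3);w=w[w[:,2]>.062];print('side cleat',len(w),w.mean(0) if len(w) else '', w[:,2].max() if len(w) else '')
E
```

```text
n 8857 z pct [0.05310701 0.0550518  0.0563591  0.05810521 0.06223549]
box rect ((0.5181533098220825, -0.16686981916427612), (0.26796582341194153, 0.2417135089635849), 8.706707000732422) [[ 0.36741954 -0.06768767]
 [ 0.40400928 -0.3066157 ]
 [ 0.6688871  -0.26605198]
 [ 0.63229734 -0.02712393]]
[[     0      0    640    400 255007]
 [   420    149      1      1      1]
 [   445    148      6      3     12]
 [   446    152      9     15     43]
 [   451    153      1      1      1]
 [   422    158      1      1      1]]
table z 0.0012182982222901373 hsv cleat [ 13 169 136] lid [ 20 122 169]
[[     0      0    640    400 255855]
 [   407    219     31      9    145]] [[319.44204725 199.48669754]
 [421.75862069 222.97241379]]
cleat z nan
cleat ((0.4528596103191376, -0.17359371483325958), (0.012571098282933235, 0.07745207101106644), 8.532651901245117) [ 0.4526919  -0.17361523]
mat ((0.530915379524231, 0.2690874934196472), (0.23706410825252533, 0.187716543674469), 89.56439208984375) 0.003981938544262764 [[0.43615866 0.15127245]
 [0.6238698  0.14984527]
 [0.6256721  0.38690254]
 [0.43796098 0.3883297 ]]
fig [0.52768436 0.4070704  0.02011381] [0.59655404 0.51306724 0.13907252] [0.5527886  0.42970709 0.07731911]
head [0.44651742 0.41208796 0.02211628] [0.47948195 0.44429307 0.04489385] [0.46128971 0.42539488 0.03656957]
side cleat 58 [ 0.44724999 -0.16960653  0.06675939] 0.06916734573347721
```

>>> servo_tool --moves '[{"spin": -0.281, "grip": 0}, {"spin": -0.281, "grip": 0}, {"spin": -0.281, "grip": 0}, {"spin": -0.281, "grip": 0}, {"delta_pos": [-0.018, -0.039, 0], "grip": 0}, {"delta_pos": [-0.018, -0.039, 0], "grip": 0}, {"delta_pos": [-0.018, -0.039, 0], "grip": 0}, {"delta_pos": [-0.018, -0.039, 0], "grip": 0}, {"delta_pos": [-0.018, -0.039, 0], "grip": 0}, {"delta_pos": [-0.018, -0.039, 0], "grip": 0}, {"delta_pos": [-0.018, -0.039, 0], "grip": 0}, {"delta_pos": [-0.018, -0.039, 0], "grip": 0}, {"delta_pos": [-0.018, -0.039, 0], "grip": 0}, {"delta_pos": [-0.018, -0.039, 0], "grip": 0}, {"delta_pos": [-0.018, -0.039, 0], "grip": 0}]'

```text
invalid input
```

>>> servo_tool --moves '[{"delta_pos": [0.0165, -0.04, 0], "grip": 0}, {"delta_pos": [0.0165, -0.04, 0], "grip": 0}, {"delta_pos": [0.0165, -0.04, 0], "grip": 0}, {"delta_pos": [0.0165, -0.04, 0], "grip": 0}, {"delta_pos": [0.0165, -0.04, 0], "grip": 0}, {"delta_pos": [0.0165, -0.04, 0], "grip": 0}, {"delta_pos": [0.0165, -0.04, 0], "grip": 0}, {"delta_pos": [0.0165, -0.04, 0], "grip": 0}, {"delta_pos": [0.0165, -0.04, 0], "grip": 0}, {"delta_pos": [0, 0, 0], "grip": 0}]'

```text
invalid input
```

```bash
cat >>h.py <<'E'
BC=np.array([.5245,-.1628,0]);th=np.radians(8.6)
RB=np.array([[np.cos(th),-np.sin(th),0],[np.sin(th),np.cos(th),0],[0,0,1]])
def tobox(p): return (np.asarray(p)-BC)@RB
def goto(pbox=None,pw=None):
    s=robot.sense();R=np.array(s['tcp_rot']);p=np.array(s['eef_pos'])
    t=BC+RB@np.array(pbox) if pw is None else np.array(pw)
    yaw=np.degrees(np.arctan2(R[1,1],R[0,1]))
    print('t',s['time_s'],'tcp',p.round(4),'box',tobox(p).round(4),'yaw_y',yaw.round(2),'F',np.round(s['contact_force'],1),'w',s['gripper_width'],'j',np.round(s['joints'],2))
    print('tool delta',(R.T@(t-p)).round(4))
E
python3 - <<'E'
from h import *
goto([-.0985,0,.081])
c=snap('wrist','w1.png');I=c['img'];hsv=cv2.cvtColor(I,cv2.COLOR_RGB2HSV);P=cloud(c)
B=(P-BC)@RB
m=(B[...,2]>.063)&(B[...,2]<.072)&(abs(B[...,0])<.13)&(abs(B[...,1])<.1)
cc=B[m];print('cleat depth box frame',len(cc),np.percentile(cc,[2,50,98],0).round(4))
q=B[(B[...,2]>.05)&(B[...,2]<.075)];print(np.percentile(q,[1,50,99],0).round(4))
E
```

```text
t 0.25 tcp [0.26   0.5954 0.2529] box [-0.1481  0.7893  0.2529] yaw_y 66.4 F [-0.2 -0.3 -0. ] w 0.9988120734959234 j [-1.22  0.63  0.04  1.52 -0.03  1.   -0.02]
tool delta [-0.4625 -0.6413  0.1724]Traceback (most recent call last):
  File "<stdin>", line 6, in <module>
    return _quantile_unchecked(
        a, q, axis, out, overwrite_input, method, keepdims, weights)
    return _ureduce(a,
                    func=_quantile_ureduce_func,
    ...<5 lines>...
                    overwrite_input=overwrite_input,
                    method=method)
    r = func(a, **kwargs)
    result = _quantile(arr,
                       quantiles=q,
    ...<2 lines>...
                       out=out,
                       weights=wgt)
    slices_having_nans = np.isnan(arr[-1, ...])
                                  ~~~^^^^^^^^^
IndexError: index -1 is out of bounds for axis 0 with size 0
```

View pics/w1.png

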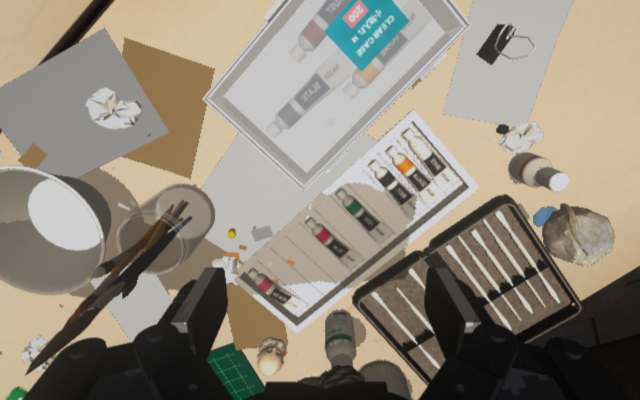

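The move calls were refused, so the wrist view still shows the start area, with the head at (271,355) and the mat's corner at (235,372). I'll resend with every field filled in.

>>> servo_tool --moves '[{"delta_pos": [0, 0, 0], "spin": -0.281, "grip": 0}, {"delta_pos": [0, 0, 0], "spin": -0.281, "grip": 0}, {"delta_pos": [0, 0, 0], "spin": -0.281, "grip": 0}, {"delta_pos": [0, 0, 0], "spin": -0.281, "grip": 0}]'

```text
time_s: 0.8
eef_pos: [0.2602, 0.5956, 0.2532]
tcp_rot: [[-0.988, -0.154, -0.0], [-0.154, 0.988, -0.0], [0.0, -0.0, -1.0]]
contact_force: [0.1, -0.3, 0.1]
gripper_width: 0.147
grasp_force: 0.0
```

>>> servo_tool --moves '[{"delta_pos": [-0.018, -0.039, 0], "spin": 0, "grip": 0}, {"delta_pos": [-0.018, -0.039, 0], "spin": 0, "grip": 0}, {"delta_pos": [-0.018, -0.039, 0], "spin": 0, "grip": 0}, {"delta_pos": [-0.018, -0.039, 0], "spin": 0, "grip": 0}, {"delta_pos": [-0.018, -0.039, 0], "spin": 0, "grip": 0}, {"delta_pos": [-0.018, -0.039, 0], "spin": 0, "grip": 0}, {"delta_pos": [-0.018, -0.039, 0], "spin": 0, "grip": 0}, {"delta_pos": [-0.018, -0.039, 0], "spin": 0, "grip": 0}, {"delta_pos": [-0.018, -0.039, 0], "spin": 0, "grip": 0}, {"delta_pos": [-0.018, -0.039, 0], "spin": 0, "grip": 0}, {"delta_pos": [-0.018, -0.039, 0], "spin": 0, "grip": 0}]'

```text
time_s: 2.17
eef_pos: [0.5208, 0.1999, 0.2534]
tcp_rot: [[-0.989, -0.15, 0.0], [-0.15, 0.989, 0.0], [-0.0, 0.0, -1.0]]
contact_force: [0.1, -0.1, 0.1]
gripper_width: 0.0
grasp_force: 0.0
```

>>> servo_tool --moves '[{"delta_pos": [0.0165, -0.04, 0], "spin": 0, "grip": 0}, {"delta_pos": [0.0165, -0.04, 0], "spin": 0, "grip": 0}, {"delta_pos": [0.0165, -0.04, 0], "spin": 0, "grip": 0}, {"delta_pos": [0.0165, -0.04, 0], "spin": 0, "grip": 0}, {"delta_pos": [0.0165, -0.04, 0], "spin": 0, "grip": 0}, {"delta_pos": [0.0165, -0.04, 0], "spin": 0, "grip": 0}, {"delta_pos": [0.0165, -0.04, 0], "spin": 0, "grip": 0}, {"delta_pos": [0.0165, -0.04, 0], "spin": 0, "grip": 0}, {"delta_pos": [0.0165, -0.04, 0], "spin": 0, "grip": 0}, {"delta_pos": [0, 0, 0], "spin": 0, "grip": 0}]'

```text
time_s: 3.42
eef_pos: [0.426, -0.1806, 0.2534]
tcp_rot: [[-0.99, -0.143, -0.0], [-0.143, 0.99, -0.002], [0.0, -0.002, -1.0]]
contact_force: [0.4, 0.4, 0.2]
gripper_width: 0.009
grasp_force: 0.0
```

```bash
python3 - <<'E'
from h import *
goto([-.0985,0,.081])
c=snap('wrist','w2.png');I=c['img'];P=cloud(c)
B=(P-BC)@RB
m=(B[...,2]>.063)&(B[...,2]<.072)&(abs(B[...,0])<.13)&(abs(B[...,1])<.1)
cc=B[m];print('cleat depth box frame',len(cc),np.percentile(cc,[2,50,98],0).round(4) if len(cc) else '')
q=B[(B[...,2]>.05)&(B[...,2]<.075)];print(np.percentile(q,[1,50,99],0).round(4) if len(q) else '')
E
```

```text
t 3.425 tcp [ 0.426  -0.1806  0.2534] box [-0.1001 -0.0029  0.2534] yaw_y 98.21 F [0.4 0.4 0.2] w 0.008965991177394278 j [ 0.38  0.36 -0.06  2.02  0.03  0.76  2.02]
tool delta [-0.0017  0.0032  0.1724]
cleat depth box frame 1176 [[-0.0799 -0.04    0.0636]
 [-0.0744 -0.0025  0.067 ]
 [-0.0673  0.0348  0.0688]]
[[-0.163  -0.3388  0.052 ]
 [-0.0586 -0.011   0.0552]
 [ 0.1547  0.1142  0.0692]]
```

View pics/w2.png

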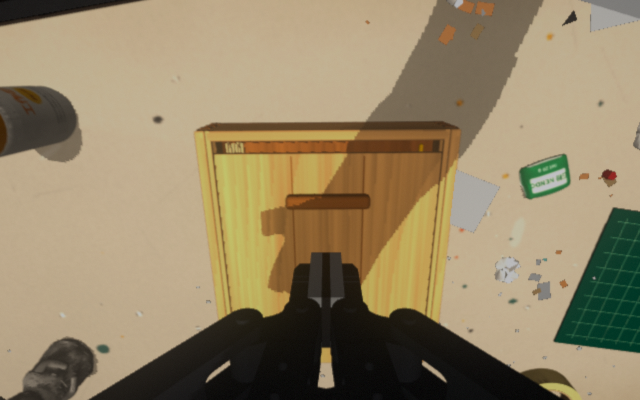

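The wrist view, with up towards the robot, shows the shut lid with the cleat at (328,201) just ahead of the closed fingers. Its height of about 67 mm fits the given 68 mm. Next I go down and push.

>>> servo_tool --moves '[{"delta_pos": [0, 0.003, 0.04], "spin": -0.01, "grip": 0}, {"delta_pos": [0, 0, 0.04], "spin": 0, "grip": 0}, {"delta_pos": [0, 0, 0.04], "spin": 0, "grip": 0}, {"delta_pos": [0, 0, 0.03], "spin": 0, "grip": 0}, {"delta_pos": [0, 0, 0.015], "spin": 0, "grip": 0}, {"delta_pos": [0, 0, 0.007], "spin": 0, "grip": 0}, {"delta_pos": [0, 0, 0], "spin": 0, "grip": 0}]'

```text
time_s: 4.35
eef_pos: [0.427, -0.1732, 0.0813]
tcp_rot: [[-0.988, -0.156, -0.0], [-0.156, 0.988, 0.001], [-0.0, 0.001, -1.0]]
contact_force: [0.1, -1.4, 0.1]
gripper_width: -0.004
grasp_force: 0.0
```

>>> servo_tool --moves '[{"delta_pos": [-0.01, 0, 0], "spin": 0, "grip": 0}, {"delta_pos": [-0.02, 0, 0], "spin": 0, "grip": 0}, {"delta_pos": [-0.02, 0, 0], "spin": 0, "grip": 0}, {"delta_pos": [-0.02, 0, 0], "spin": 0, "grip": 0}, {"delta_pos": [-0.02, 0, 0], "spin": 0, "grip": 0}, {"delta_pos": [-0.02, 0, 0], "spin": 0, "grip": 0}, {"delta_pos": [-0.02, 0, 0], "spin": 0, "grip": 0}, {"delta_pos": [-0.02, 0, 0], "spin": 0, "grip": 0}, {"delta_pos": [-0.02, 0, 0], "spin": 0, "grip": 0}, {"delta_pos": [-0.02, 0, 0], "spin": 0, "grip": 0}, {"delta_pos": [-0.018, 0, 0], "spin": 0, "grip": 0}, {"delta_pos": [0, 0, 0], "spin": 0, "grip": 0}]'

```text
time_s: 5.85
eef_pos: [0.625, -0.1436, 0.0811]
tcp_rot: [[-0.988, -0.153, -0.017], [-0.153, 0.988, -0.001], [0.017, 0.001, -1.0]]
contact_force: [-15.5, -2.2, 10.7]
gripper_width: 0.003
grasp_force: 7.9
```

>>> servo_tool --moves '[{"delta_pos": [0.006, 0, 0], "spin": 0, "grip": 0}, {"delta_pos": [0.005, 0, -0.02], "spin": 0, "grip": 0}, {"delta_pos": [0.01, 0, -0.045], "spin": 0, "grip": 0}, {"delta_pos": [0.02, 0, -0.045], "spin": 0, "grip": 0}, {"delta_pos": [0.02, 0, -0.045], "spin": 0, "grip": 0}, {"delta_pos": [0.0, 0, -0.045], "spin": 0, "grip": 0}, {"delta_pos": [0, 0, 0], "spin": 0, "grip": 0}]'

```text
time_s: 6.72
eef_pos: [0.5752, -0.1516, 0.2878]
tcp_rot: [[-0.988, -0.155, 0.013], [-0.155, 0.988, -0.002], [-0.012, -0.004, -1.0]]
contact_force: [-0.2, 0.3, -0.3]
gripper_width: -0.003
grasp_force: 0.0
```

```bash
python3 - <<'E'
from h import *
goto([0,0,.3])
c=snap('wrist','w3.png')
np.savez('w3.npz',**{k:np.array(v) for k,v in c.items()})
c=snap('top');cv2.imwrite('pics/t3.png',cv2.resize(c['img'][130:280,330:500,::-1],None,fx=4,fy=4)[:600])
E
```

```text
t 6.725 tcp [ 0.5752 -0.1516  0.2878] box [0.0518 0.0035 0.2878] yaw_y 98.91 F [-0.2  0.3 -0.3] w -0.003133284241952473 j [ 0.23  0.51 -0.03  1.65  0.02  0.98  1.92]
tool delta [ 0.0517 -0.0033 -0.0128]
```

View pics/w3.png

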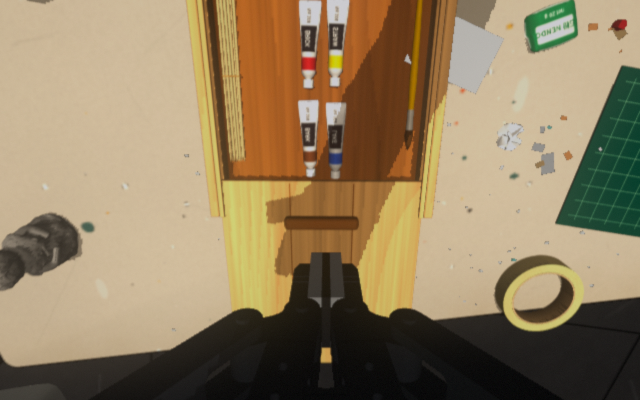

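The wrist view shows the lid fully open. The skewers are at the left (-y) wall, cols 217–243, ending at row 160. The tubes are in the middle (298–347) and the brush is at col 413.

```bash
python3 - <<'E'
from h import *
d=np.load('w3.npz');c={k:d[k] for k in d}
def ana(c,nm):
    B=(cloud(c)-BC)@RB;x,y,z=B[...,0],B[...,1],B[...,2]
    print(nm)
    for a in (-.09,-.05,0,.04,.07):
        r=(abs(x-a)<.006)
        rim=r&(z>.056)&(z<.064)&(abs(y)<.13)
        L=y[rim&(y<0)];Rr=y[rim&(y>0)]
        s=r&(y<-.06)&(y>-.115)&(z>.0135)&(z<.03)
        f=r&(abs(y)<.1)&(z<.012)
        print(a,'rimL',np.round(np.percentile(L,[2,98]),4) if len(L)>4 else '','rimR',np.round(np.percentile(Rr,[2,98]),4) if len(Rr)>4 else '','sk y',np.round(np.percentile(y[s],[2,98]),4) if s.sum()>4 else '', 'z',np.round(np.median(z[s]),4) if s.sum() else '','floor',np.round(np.nanmedian(z[f]),4))
    hsv=cv2.cvtColor(c['img'],cv2.COLOR_RGB2HSV)
    s=(y<-.06)&(y>-.108)&(z>.0135)&(z<.03)&(abs(x)<.13);print('sk x range',np.percentile(x[s],[.5,99.5]).round(4),s.sum())
    t=(abs(y)<.05)&(z>.015)&(z<.035)&(x<.09)&(x>-.11);print('tubes y',np.percentile(y[t],[1,99]).round(4),'x',np.percentile(x[t],[1,99]).round(4))
    cl=(z>.062)&(z<.072)&(x>.1)&(x<.16)&(abs(y)<.06);print('cleat',np.percentile(B[cl],[2,50,98],0).round(4).tolist() if cl.sum() else '')
ana(c,'wrist');ana(snap('top'),'top')
E
```

```text
wrist
-0.09 rimL [-0.1218 -0.1078] rimR [0.1022 0.1161] sk y [-0.113  -0.0909] z 0.0165 floor 0.0082
-0.05 rimL [-0.1219 -0.1077] rimR [0.1022 0.1164] sk y [-0.1129 -0.0914] z 0.0165 floor 0.008
0 rimL [-0.1219 -0.1077] rimR [0.1021 0.1161] sk y [-0.1131 -0.0916] z 0.0164 floor 0.0081
0.04 rimL [-0.1218 -0.1078] rimR [0.1023 0.1162] sk y [-0.1131 -0.0926] z 0.0165 floor 0.0078
0.07 rimL [-0.1223 -0.0848] rimR [0.0636 0.1162] sk y [-0.1132 -0.1122] z 0.0199 floor 0.0078
sk x range [-0.0997  0.0608] 2244
tubes y [-0.0239  0.0195] x [-0.0773  0.0787]
cleat [[0.1126, -0.0405, 0.0628], [0.1176, -0.0034, 0.0669], [0.1247, 0.0348, 0.0686]]
top
-0.09 rimL [-0.122  -0.1085] rimR [0.1025 0.1167] sk y [-0.1134 -0.0901] z 0.0178 floor 0.0089
-0.05 rimL [-0.122  -0.1077] rimR [0.1024 0.117 ] sk y [-0.1134 -0.0856] z 0.0166 floor 0.009
0 rimL [-0.1221 -0.1079] rimR [0.1029 0.1169] sk y [-0.1135 -0.0919] z 0.0179 floor 0.0088
0.04 rimL [-0.1214 -0.1075] rimR [0.1026 0.1168] sk y [-0.1139 -0.0923] z 0.0177 floor 0.0086
0.07 rimL [-0.1219 -0.0201] rimR [0.0306 0.1167] sk y [-0.1139 -0.0798] z 0.0203 floor 0.0088
sk x range [-0.1202  0.0627] 399
tubes y [-0.0239  0.0205] x [-0.0835  0.0784]
cleat [[0.112, -0.0152, 0.0627], [0.1177, 0.0099, 0.0675], [0.1256, 0.0359, 0.071]]
```

```bash
sed -i 's/BC=np.array(\[.5245,-.1628,0\])/BC=np.array([.5249,-.1658,0])/' h.py; python3 - <<'E'
from h import *
c=snap('top');B=(cloud(c)-BC)@RB;x,y,z=B[...,0],B[...,1],B[...,2]
hsv=cv2.cvtColor(c['img'],cv2.COLOR_RGB2HSV)
for y0 in (-.06,-.03,.03,.06,):
    r=(abs(y-y0)<.008)&(x<-.08)&(x>-.16)
    o=np.argsort(x[r]);print(y0,[(round(float(a),3),round(float(b),3)) for a,b in zip(x[r][o],z[r][o])][::2])
print('side rims x range');
for s in(-1,1):
    m=(abs(y-s*.115)<.004)&(z>.052)&(z<.066);print(np.percentile(x[m],[0.5,99.5]))
E
```

```text
-0.06 [(-0.159, 0.004), (-0.158, 0.0), (-0.157, 0.004), (-0.157, 0.004), (-0.156, -0.003), (-0.155, 0.001), (-0.154, 0.0), (-0.153, -0.0), (-0.152, 0.001), (-0.152, 0.0), (-0.151, 0.001), (-0.15, -0.0), (-0.149, 0.002), (-0.149, 0.002), (-0.148, 0.002), (-0.147, 0.002), (-0.146, 0.002), (-0.145, -0.0), (-0.144, 0.0), (-0.143, 0.006), (-0.142, 0.0), (-0.141, 0.001), (-0.14, 0.03), (-0.14, 0.058), (-0.139, 0.061), (-0.138, 0.062), (-0.138, 0.06), (-0.137, 0.06), (-0.136, 0.063), (-0.135, 0.062), (-0.134, 0.064), (-0.134, 0.062), (-0.133, 0.061), (-0.132, 0.062), (-0.132, 0.063), (-0.131, 0.059), (-0.129, 0.007), (-0.128, 0.01), (-0.127, 0.008), (-0.127, 0.011), (-0.126, 0.006), (-0.125, 0.009), (-0.124, 0.005), (-0.123, 0.007), (-0.122, 0.007), (-0.121, 0.008), (-0.121, 0.01), (-0.119, 0.011), (-0.118, 0.009), (-0.117, 0.009), (-0.116, 0.006), (-0.115, 0.005), (-0.114, 0.01), (-0.114, 0.007), (-0.113, 0.011), (-0.112, 0.007), (-0.111, 0.01), (-0.11, 0.011), (-0.109, 0.01), (-0.108, 0.012), (-0.108, 0.005), (-0.107, 0.008), (-0.106, 0.006), (-0.105, 0.008), (-0.104, 0.012), (-0.103, 0.0
[... 13298 characters left out ...]
.756), (-0.083, 0.008), (-0.083, 0.756), (-0.083, 0.756), (-0.083, 0.756), (-0.083, 0.756), (-0.082, 0.757), (-0.082, 0.009), (-0.082, 0.755), (-0.082, 0.756), (-0.082, 0.754), (-0.082, 0.755), (-0.082, 0.755), (-0.082, 0.754), (-0.082, 0.755), (-0.082, 0.755), (-0.082, 0.756), (-0.082, 0.756), (-0.082, 0.755), (-0.082, 0.009), (-0.082, 0.755), (-0.081, 0.755), (-0.081, 0.754), (-0.081, 0.754), (-0.081, 0.755), (-0.081, 0.754), (-0.081, 0.011), (-0.081, 0.754), (-0.081, 0.754), (-0.081, 0.754), (-0.081, 0.755), (-0.081, 0.755), (-0.081, 0.754), (-0.08, 0.753), (-0.08, 0.754), (-0.08, 0.754), (-0.08, 0.754), (-0.08, 0.755)]
side rims x range
[-0.13905985  0.09731451]
[-0.13943634  0.11255179]
```

>>> servo_tool --moves '[{"delta_pos": [0, 0, 0.01], "spin": 0.35, "grip": 0}, {"delta_pos": [0, 0, 0.01], "spin": 0.35, "grip": 0}, {"delta_pos": [0, 0, 0.01], "spin": 0.35, "grip": 0}, {"delta_pos": [0, 0, 0.01], "spin": 0.35, "grip": 0}, {"delta_pos": [0, 0, 0.01], "spin": 0.35, "grip": 0}, {"delta_pos": [0, 0, 0.01], "spin": 0.35, "grip": 0}, {"delta_pos": [0, 0, 0.01], "spin": 0.35, "grip": 0}, {"delta_pos": [0, 0, 0.01], "spin": 0.35, "grip": 0}, {"delta_pos": [0, 0, 0.01], "spin": 0.35, "grip": 0}, {"delta_pos": [0, 0, 0], "spin": 0, "grip": 0}]'

```text
time_s: 8.18
eef_pos: [0.5709, -0.1506, 0.1894]
tcp_rot: [[-0.153, 0.988, -0.004], [0.988, 0.153, 0.0], [0.001, -0.004, -1.0]]
contact_force: [0.0, -0.3, -0.5]
gripper_width: -0.0
grasp_force: 0.0
```

```bash
sed -i 's/BC=np.array(\[.5249,-.1658,0\])/BC=np.array([.5125,-.1677,0])/' h.py; python3 - <<'E'
from h import *
goto([-.020,-.0905,.10])
d=np.load('w3.npz');w={k:d[k] for k in d}
for n,c in(('wrist',w),('top',snap('top'))):
    B=(cloud(c)-BC)@RB;x,y,z=B[...,0],B[...,1],B[...,2]
    hsv=cv2.cvtColor(c['img'],cv2.COLOR_RGB2HSV)
    m=(y<-.07)&(y>-.109)&(z<.03)&(z>0)&(abs(x)<.117)&(z>.0125)
    print(n,m.sum(),[(a,np.percentile(y[m&(abs(x-a)<.01)],[5,95]).round(4).tolist()) for a in(-.1,-.08,-.04,0,.04,.06) if (m&(abs(x-a)<.01)).sum()>5],np.percentile(x[m],[1,99]).round(4), np.median(z[m]).round(4))
E
```

```text
t 8.175 tcp [ 0.5709 -0.1506  0.1894] box [0.0603 0.0081 0.1894] yaw_y 8.78 F [ 0.  -0.3 -0.5] w -0.00012912206747547927 j [-0.03  0.65  0.38  1.76 -0.32  0.8   0.66]
tool delta [-0.0985 -0.0803  0.0896]
wrist 2614 [(-0.08, [-0.1037, -0.0879]), (-0.04, [-0.1039, -0.0885]), (0, [-0.1042, -0.089]), (0.04, [-0.1046, -0.0893]), (0.06, [-0.1046, -0.0896])] [-0.0865  0.0722] 0.0159Traceback (most recent call last):
  File "<stdin>", line 8, in <module>
    return _quantile_unchecked(
        a, q, axis, out, overwrite_input, method, keepdims, weights)
    return _ureduce(a,
                    func=_quantile_ureduce_func,
    ...<5 lines>...
                    overwrite_input=overwrite_input,
                    method=method)
    r = func(a, **kwargs)
    result = _quantile(arr,
                       quantiles=q,
    ...<2 lines>...
                       out=out,
                       weights=wgt)
    slices_having_nans = np.isnan(arr[-1, ...])
                                  ~~~^^^^^^^^^
IndexError: index -1 is out of bounds for axis 0 with size 0
```

>>> servo_tool --moves '[{"delta_pos": [-0.024, -0.02, 0], "spin": 0, "grip": 0}, {"delta_pos": [-0.024, -0.02, 0], "spin": 0, "grip": 0}, {"delta_pos": [-0.024, -0.02, 0.03], "spin": 0, "grip": 0}, {"delta_pos": [-0.025, -0.02, 0.03], "spin": 0, "grip": 0}, {"delta_pos": [0, 0, 0.03], "spin": 0, "grip": 0}, {"delta_pos": [0, 0, 0], "spin": 0, "grip": 0}]'

```text
time_s: 8.98
eef_pos: [0.506, -0.2588, 0.0997]
tcp_rot: [[-0.152, 0.988, -0.004], [0.988, 0.152, 0.002], [0.003, -0.003, -1.0]]
contact_force: [-0.9, 0.5, 0.5]
gripper_width: -0.004
grasp_force: 0.0
```

```bash
python3 - <<'E'
from h import *
goto([-.020,-.089,.040])
E
```

```text
t 8.975 tcp [ 0.506  -0.2588  0.0997] box [-0.02   -0.0891  0.0997] yaw_y 8.73 F [-0.9  0.5  0.5] w -0.0044544929771070454 j [ 0.24  0.75  0.29  1.88 -0.37  0.57  0.92]
tool delta [-0.0001  0.0002  0.0597]
```

Right on target. I go down to just above the bundle, then press gently.

>>> servo_tool --moves '[{"delta_pos": [0, 0, 0.02], "spin": 0, "grip": 0}, {"delta_pos": [0, 0, 0.02], "spin": 0, "grip": 0}, {"delta_pos": [0, 0, 0.012], "spin": 0, "grip": 0}, {"delta_pos": [0, 0, 0.006], "spin": 0, "grip": 0}, {"delta_pos": [0, 0, 0.003], "spin": 0, "grip": 0}, {"delta_pos": [0, 0, 0.002], "spin": 0, "grip": 0}, {"delta_pos": [0, 0, 0], "spin": 0, "grip": 0}]'

```text
time_s: 9.85
eef_pos: [0.5077, -0.2595, 0.0389]
tcp_rot: [[-0.151, 0.989, 0.001], [0.989, 0.151, -0.0], [-0.0, 0.001, -1.0]]
contact_force: [-0.3, 0.0, 3.4]
gripper_width: -0.001
grasp_force: 1.5
```

>>> servo_tool --moves '[{"delta_pos": [0, 0, 0.002], "spin": 0, "grip": 0}, {"delta_pos": [0, 0, 0], "spin": 0, "grip": 0}]'

```text
time_s: 10.1
eef_pos: [0.5078, -0.2595, 0.0388]
tcp_rot: [[-0.15, 0.989, 0.002], [0.989, 0.15, 0.0], [-0.0, 0.002, -1.0]]
contact_force: [-3.7, 2.6, 19.9]
gripper_width: 0.004
grasp_force: 10.2
```

>>> servo_tool --moves '[{"delta_pos": [0, 0, -0.0012], "spin": 0, "grip": 0}, {"delta_pos": [0.003, 0, 0], "spin": 0, "grip": 0}, {"delta_pos": [0.004, 0, 0], "spin": 0, "grip": 0}]'

```text
time_s: 10.48
eef_pos: [0.5077, -0.2546, 0.0389]
tcp_rot: [[-0.149, 0.989, 0.004], [0.989, 0.149, -0.004], [-0.004, 0.003, -1.0]]
contact_force: [0.8, -2.0, 7.1]
gripper_width: -0.001
grasp_force: 3.5
```

>>> servo_tool --moves '[{"delta_pos": [0.006, 0, 0.0002], "spin": 0, "grip": 0}, {"delta_pos": [0.006, 0, 0], "spin": 0, "grip": 0}, {"delta_pos": [0.006, 0, 0], "spin": 0, "grip": 0}, {"delta_pos": [0.006, 0, 0], "spin": 0, "grip": 0}, {"delta_pos": [0.005, 0, 0], "spin": 0, "grip": 0}, {"delta_pos": [0, 0, 0], "spin": 0, "grip": 0}]'

```text
time_s: 11.22
eef_pos: [0.5038, -0.2253, 0.0389]
tcp_rot: [[-0.15, 0.989, 0.004], [0.989, 0.15, -0.003], [-0.004, 0.004, -1.0]]
contact_force: [0.1, -1.0, 9.6]
gripper_width: -0.003
grasp_force: 4.8
```

```bash
cat >sk.py <<'E'
from h import *
def sk(n):
    c=snap(n);B=(cloud(c)-BC)@RB;x,y,z=B[...,0],B[...,1],B[...,2]
    m=(y<-.03)&(y>-.112)&(z<.022)&(z>.0125)&(abs(x)<.112)
    if m.sum()<50: print(n,'few',m.sum());return
    k,l,s,_=cv2.connectedComponentsWithStats(m.astype(np.uint8))
    print(n,m.sum(),[(a,np.percentile(y[m&(abs(x-a)<.01)],[5,50,95]).round(4).tolist()) for a in(-.1,-.08,-.04,0,.04,.06) if (m&(abs(x-a)<.01)).sum()>5],np.percentile(x[m],[1,99]).round(4),np.median(z[m]).round(4))
E
python3 - <<'E'
from sk import *
goto([-.02,-.058,.039]);sk('wrist');sk('top')
E
```

```text
t 11.225 tcp [ 0.5038 -0.2253  0.0389] box [-0.0172 -0.0556  0.0389] yaw_y 8.63 F [ 0.1 -1.   9.6] w -0.0034930021232941802 j [ 0.22  0.83  0.23  1.95 -0.43  0.41  0.93]
tool delta [-0.0024 -0.0028 -0.0002]
wrist 12005 [(-0.1, [-0.1092, -0.0612, -0.0527]), (-0.08, [-0.0687, -0.0606, -0.0528]), (-0.04, [-0.0691, -0.0604, -0.0533]), (0, [-0.0692, -0.0595, -0.0536]), (0.04, [-0.0703, -0.0613, -0.0546]), (0.06, [-0.0696, -0.0613, -0.0549])] [-0.107   0.1076] 0.0161
top 293 [(-0.1, [-0.0691, -0.0608, -0.0525]), (-0.08, [-0.07, -0.0618, -0.0543]), (-0.04, [-0.0591, -0.0564, -0.0514]), (0, [-0.0593, -0.0555, -0.0375]), (0.04, [-0.0655, -0.0593, -0.0546]), (0.06, [-0.1104, -0.0646, -0.0556])] [-0.105   0.0877] 0.0158
```

>>> servo_tool --moves '[{"delta_pos": [0, 0, -0.01], "spin": 0, "grip": 0}, {"delta_pos": [0, 0, -0.03], "spin": 0, "grip": 0}, {"delta_pos": [0, 0, -0.04], "spin": 0, "grip": 0}, {"delta_pos": [0, 0, -0.03], "spin": 0, "grip": 0}, {"delta_pos": [0, 0, 0], "spin": -0.345, "grip": 40}, {"delta_pos": [0, 0, 0], "spin": -0.345, "grip": 40}, {"delta_pos": [0, 0, 0], "spin": -0.345, "grip": 40}, {"delta_pos": [0, 0, 0], "spin": -0.345, "grip": 40}, {"delta_pos": [0, 0, 0], "spin": -0.345, "grip": 40}, {"delta_pos": [0, 0, 0], "spin": -0.345, "grip": 40}, {"delta_pos": [0, 0, 0], "spin": -0.345, "grip": 40}, {"delta_pos": [0, 0, 0], "spin": -0.345, "grip": 40}, {"delta_pos": [0, 0, 0], "spin": -0.345, "grip": 40}, {"delta_pos": [0, 0, 0], "spin": 0, "grip": 40}]'

```text
time_s: 13.08
eef_pos: [0.5017, -0.2237, 0.1474]
tcp_rot: [[-0.991, -0.13, -0.0], [-0.13, 0.991, 0.0], [0.0, 0.0, -1.0]]
contact_force: [0.2, 0.3, 0.1]
gripper_width: 0.464
grasp_force: 0.0
```

```bash
python3 - <<'E'
from sk import *
goto([-.02,-.0613,.030]);sk('wrist');sk('top');snap('wrist','w4.png')
E
```

```text
t 13.075 tcp [ 0.5017 -0.2237  0.1474] box [-0.0191 -0.0538  0.1474] yaw_y 97.49 F [0.2 0.3 0.1] w 0.46414743512480344 j [ 0.43  0.63 -0.1   1.9   0.1   0.62  1.97]
tool delta [ 0.0008 -0.0076  0.1174]
wrist 5501 [(-0.1, [-0.1097, -0.0632, -0.0536]), (-0.08, [-0.1097, -0.0631, -0.054]), (-0.04, [-0.1098, -0.063, -0.0541]), (0, [-0.1097, -0.0633, -0.0549]), (0.04, [-0.1096, -0.063, -0.0557]), (0.06, [-0.0707, -0.0628, -0.0556])] [-0.1059  0.0716] 0.0161
top 420 [(-0.1, [-0.1107, -0.0647, -0.054]), (-0.08, [-0.1103, -0.063, -0.0538]), (-0.04, [-0.1098, -0.0632, -0.051]), (0.04, [-0.1093, -0.0633, -0.0548]), (0.06, [-0.1101, -0.065, -0.0553])] [-0.1074  0.0894] 0.0163
```

View pics/w4.png

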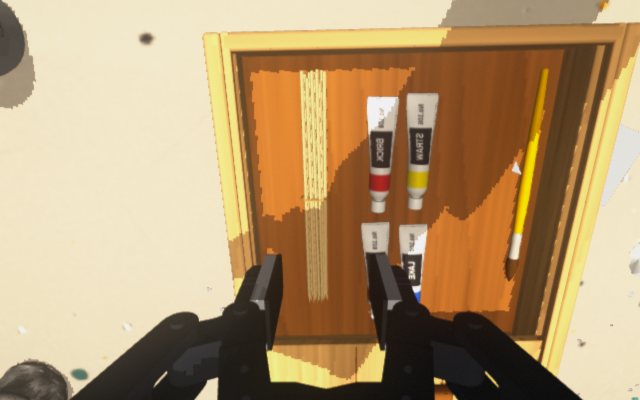

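The wrist view shows the bundle free of the wall at cols 303–327, rows 70–300. The tubes start at col 362, so there is room for a finger on each side.

>>> servo_tool --moves '[{"delta_pos": [0.0005, -0.0045, 0.02], "spin": 0, "grip": 32}, {"delta_pos": [0, -0.0045, 0.025], "spin": 0, "grip": 32}, {"delta_pos": [0, 0, 0.025], "spin": 0, "grip": 32}, {"delta_pos": [0, 0, 0.02], "spin": 0, "grip": 32}, {"delta_pos": [0, 0, 0.012], "spin": 0, "grip": 32}, {"delta_pos": [0, 0, 0.006], "spin": 0, "grip": 32}, {"delta_pos": [0, 0, 0], "spin": 0, "grip": 32}]'

```text
time_s: 14.1
eef_pos: [0.5028, -0.2327, 0.0393]
tcp_rot: [[-0.991, -0.132, -0.0], [-0.132, 0.991, -0.0], [0.0, -0.0, -1.0]]
contact_force: [0.2, -0.6, 0.0]
gripper_width: 0.375
grasp_force: 0.0
```

>>> servo_tool --moves '[{"delta_pos": [0, 0, 0.006], "spin": 0, "grip": 32}, {"delta_pos": [0, 0, 0.004], "spin": 0, "grip": 32}, {"delta_pos": [0, 0, 0], "spin": 0, "grip": 32}]'

```text
time_s: 14.48
eef_pos: [0.5039, -0.2334, 0.0362]
tcp_rot: [[-0.991, -0.131, 0.004], [-0.131, 0.991, -0.003], [-0.004, -0.004, -1.0]]
contact_force: [-12.7, 8.2, 57.0]
gripper_width: 0.374
grasp_force: 22.1
```

>>> servo_tool --moves '[{"delta_pos": [0, 0, -0.008], "spin": 0, "grip": 32}, {"delta_pos": [0, 0, 0], "spin": 0, "grip": 32}]'

```text
time_s: 14.72
eef_pos: [0.5037, -0.2331, 0.0385]
tcp_rot: [[-0.991, -0.132, 0.003], [-0.132, 0.991, -0.001], [-0.002, -0.001, -1.0]]
contact_force: [-0.7, 0.4, -1.0]
gripper_width: 0.376
grasp_force: 0.0
```

```bash
python3 - <<'E'
from sk import *
goto([-.02,-.063,.030]);sk('wrist');sk('top')
c=snap('wrist','w5.png');P=(cloud(c)-BC)@RB
m=(P[...,2]<.06)&(P[...,2]>.01)&(abs(P[...,0]+.02)<.03)&(P[...,1]<.02)&(P[...,1]>-.1)
v,u=np.nonzero(m);print(u.min(),u.max(),v.min(),v.max())
E
```

```text
t 14.725 tcp [ 0.5037 -0.2331  0.0385] box [-0.0185 -0.0633  0.0385] yaw_y 97.59 F [-0.7  0.4 -1. ] w 0.3763116672618053 j [ 0.43  0.82 -0.07  1.93  0.13  0.4   1.97]
tool delta [0.0015 0.0003 0.0085]
wrist 13991 [(-0.1, [-0.1098, -0.0641, -0.0538]), (-0.08, [-0.1098, -0.0638, -0.0538]), (-0.04, [-0.1098, -0.0639, -0.0546]), (0, [-0.1098, -0.0636, -0.0547]), (0.04, [-0.0705, -0.0625, -0.0552]), (0.06, [-0.0701, -0.0633, -0.0557])] [-0.1068  0.0504] 0.0162
top 417 [(-0.1, [-0.1107, -0.0649, -0.053]), (-0.08, [-0.1107, -0.063, -0.0545]), (-0.04, [-0.0884, -0.0623, -0.0535]), (0, [-0.0609, -0.0549, -0.048]), (0.04, [-0.0791, -0.0629, -0.0552]), (0.06, [-0.1105, -0.0654, -0.0553])] [-0.1073  0.0877] 0.0163
218 522 202 352
```

View pics/w5.png

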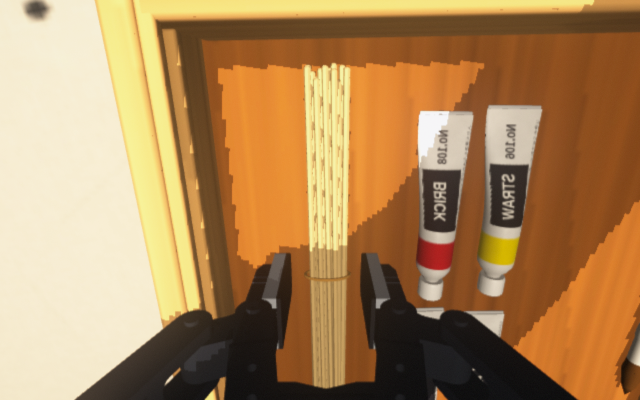

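The fingers straddle the bundle (cols 306–350), but something higher up made contact. I'll measure the gripper's own profile from the depth image.

```bash
python3 - <<'E'
from h import *
c=snap('wrist');s=robot.sense();R=np.array(s['tcp_rot']);p=np.array(s['eef_pos'])
T=(cloud(c)-p)@R;dark=c['img'].max(2)<75
v=np.arange(400)[:,None]*np.ones(640)
m=dark&(v>240)&(abs(T[...,0])<.06)
for z in np.arange(-.05,.026,.005):
    q=m&(abs(T[...,2]-z)<.0025)
    if q.sum()>5: print('above tip',round(.022-z,3),'y',np.percentile(T[q][:,1],[1,50,99]).round(3),'x',np.percentile(T[q][:,0],[1,99]).round(3),q.sum())
B=(cloud(c)-BC)@RB
t=(B[...,1]>-.05)&(B[...,1]<.03)&(B[...,2]>.015)&(B[...,2]<.03)&(c['img'].max(2)>150);print('tubes',np.percentile(B[t],[1,99],0).round(4).tolist())
E
```

```text
above tip 0.072 y [-0.056  0.004  0.056] x [0.004 0.017] 4140
above tip 0.067 y [-0.054  0.013  0.054] x [0.007 0.017] 2647
above tip 0.062 y [-0.052  0.017  0.052] x [-0.01   0.015] 2395
above tip 0.057 y [-0.05   0.016  0.049] x [-0.011  0.012] 6030
above tip 0.052 y [-0.048  0.017  0.048] x [-0.012  0.013] 2774
above tip 0.047 y [-0.043  0.017  0.045] x [0.    0.013] 1487
above tip 0.042 y [-0.036 -0.018  0.035] x [-0.007  0.013] 654
above tip 0.037 y [-0.023 -0.016  0.022] x [-0.011  0.011] 715
above tip 0.032 y [-0.03   0.015  0.029] x [-0.011  0.011] 408
above tip 0.027 y [-0.03   0.015  0.029] x [-0.011  0.011] 461
above tip 0.022 y [-0.03   0.015  0.029] x [-0.01   0.011] 409
above tip 0.017 y [-0.029  0.015  0.029] x [-0.011  0.011] 359
above tip 0.012 y [-0.029 -0.016  0.029] x [-0.01   0.011] 313
above tip 0.007 y [-0.028  0.015  0.027] x [-0.011  0.011] 178
above tip 0.002 y [-0.017 -0.016  0.158] x [-0.06   0.007] 57
above tip -0.003 y [0.156 0.158 0.159] x [-0.06  -0.036] 132
tubes [[-0.0625, -0.0198, 0.0154], [-0.0056, 0.0197, 0.0243]]
```

>>> servo_tool --moves '[{"delta_pos": [0, 0, -0.012], "spin": 0, "grip": 0}, {"delta_pos": [0, 0, 0], "spin": 0, "grip": 0}, {"delta_pos": [0, 0, 0], "spin": 0, "grip": 0}, {"delta_pos": [0, 0, 0.008], "spin": 0, "grip": 0}, {"delta_pos": [0, 0, 0.003], "spin": 0, "grip": 0}, {"delta_pos": [0, 0, 0.0015], "spin": 0, "grip": 0}, {"delta_pos": [0, 0, 0], "spin": 0, "grip": 0}]'

```text
time_s: 15.8
eef_pos: [0.5023, -0.2325, 0.0388]
tcp_rot: [[-0.991, -0.132, -0.001], [-0.132, 0.991, -0.0], [0.001, -0.0, -1.0]]
contact_force: [-4.6, 2.9, 24.8]
gripper_width: 0.003
grasp_force: 12.6
```

>>> servo_tool --moves '[{"delta_pos": [0, 0, -0.0015], "spin": 0, "grip": 0}, {"delta_pos": [0, 0.003, 0], "spin": 0, "grip": 0}, {"delta_pos": [0, 0.004, 0], "spin": 0, "grip": 0}, {"delta_pos": [0, 0.004, 0], "spin": 0, "grip": 0}, {"delta_pos": [0, 0, 0], "spin": 0, "grip": 0}]'

```text
time_s: 16.42
eef_pos: [0.5023, -0.2227, 0.0389]
tcp_rot: [[-0.991, -0.132, 0.002], [-0.132, 0.991, -0.002], [-0.002, -0.002, -1.0]]
contact_force: [-0.6, -1.2, 8.9]
gripper_width: -0.0
grasp_force: 4.5
```

>>> servo_tool --moves '[{"delta_pos": [0, 0, -0.01], "spin": 0, "grip": 26}, {"delta_pos": [0, 0, -0.03], "spin": 0, "grip": 26}, {"delta_pos": [0, 0, -0.02], "spin": 0, "grip": 26}, {"delta_pos": [0, 0, 0], "spin": 0, "grip": 26}]'

```text
time_s: 16.92
eef_pos: [0.5021, -0.222, 0.0995]
tcp_rot: [[-0.991, -0.132, 0.002], [-0.132, 0.991, -0.001], [-0.002, -0.001, -1.0]]
contact_force: [-0.3, -0.1, -0.7]
gripper_width: 0.306
grasp_force: 0.0
```

```bash
python3 - <<'E'
from sk import *
goto([-.02,-.053,.030]);sk('wrist')
E
```

```text
t 16.925 tcp [ 0.5021 -0.222   0.0995] box [-0.0184 -0.0521  0.0995] yaw_y 97.6 F [-0.3 -0.1 -0.7] w 0.3057728604097371 j [ 0.42  0.71 -0.08  1.93  0.11  0.51  1.96]
tool delta [ 0.0017 -0.0009  0.0695]
wrist 8187 [(-0.1, [-0.1098, -0.0542, -0.0437]), (-0.08, [-0.1098, -0.0536, -0.0438]), (-0.04, [-0.1098, -0.0539, -0.0446]), (0, [-0.1098, -0.054, -0.0455]), (0.04, [-0.1099, -0.0542, -0.0458]), (0.06, [-0.0613, -0.0531, -0.0466])] [-0.1051  0.0728] 0.0162
```

>>> servo_tool --moves '[{"delta_pos": [0, -0.001, 0.025], "spin": 0, "grip": 26}, {"delta_pos": [0, 0, 0.025], "spin": 0, "grip": 26}, {"delta_pos": [0, 0, 0.01], "spin": 0, "grip": 26}, {"delta_pos": [0, 0, 0.005], "spin": 0, "grip": 26}, {"delta_pos": [0, 0, 0], "spin": 0, "grip": 26}]'

```text
time_s: 17.6
eef_pos: [0.5014, -0.2227, 0.0332]
tcp_rot: [[-0.991, -0.132, -0.0], [-0.132, 0.991, 0.0], [0.0, 0.0, -1.0]]
contact_force: [-0.7, -0.6, -0.2]
gripper_width: 0.306
grasp_force: 0.0
```

>>> servo_tool --moves '[{"delta_pos": [0, 0, 0.0035], "spin": 0, "grip": 26}, {"delta_pos": [0, 0, 0], "spin": 0, "grip": 10}, {"delta_pos": [0, 0, 0], "spin": 0, "grip": 10}, {"delta_pos": [0, 0, 0], "spin": 0, "grip": 10}, {"delta_pos": [0, 0, 0], "spin": 0, "grip": 10}]' --grip_force 40

```text
time_s: 18.23
eef_pos: [0.502, -0.2229, 0.0305]
tcp_rot: [[-0.991, -0.132, 0.001], [-0.132, 0.991, -0.0], [-0.001, -0.001, -1.0]]
contact_force: [0.5, 0.1, 5.3]
gripper_width: 0.184
grasp_force: 40.8
```

>>> servo_tool --moves '[{"delta_pos": [0, 0, -0.01], "spin": 0, "grip": 8}, {"delta_pos": [0, 0, -0.02], "spin": 0, "grip": 8}, {"delta_pos": [0, 0, -0.03], "spin": 0, "grip": 8}, {"delta_pos": [0, 0, -0.03], "spin": 0, "grip": 8}, {"delta_pos": [0, 0, -0.03], "spin": 0, "grip": 8}, {"delta_pos": [0, 0, -0.03], "spin": 0, "grip": 8}, {"delta_pos": [0, 0, -0.01], "spin": 0, "grip": 8}, {"delta_pos": [0, 0, 0], "spin": 0, "grip": 8}]'

```text
time_s: 19.23
eef_pos: [0.5013, -0.2228, 0.19]
tcp_rot: [[-0.991, -0.132, 0.001], [-0.132, 0.991, -0.0], [-0.0, -0.0, -1.0]]
contact_force: [0.3, -0.1, -1.1]
gripper_width: 0.182
grasp_force: 39.6
```

```bash
python3 - <<'E'
from h import *
goto(pw=[.531,.262,.19])
s=robot.sense();p=np.array(s['eef_pos']);R=np.array(s['tcp_rot'])
c=snap('wrist','w6.png');T=(cloud(c)-p)@R
m=(T[...,2]>-.01)&(T[...,2]<.04)&(abs(T[...,1])<.03)&(abs(T[...,0])<.13)&(c['img'].max(2)>90)
print('bundle in tool frame',m.sum(),np.percentile(T[m],[1,50,99],0).round(4).tolist())
q=T[m];print('slope z/x',np.polyfit(q[:,0],q[:,2],1).round(4),'y/x',np.polyfit(q[:,0],q[:,1],1).round(4))
E
```

```text
t 19.225 tcp [ 0.5013 -0.2228  0.19  ] box [-0.0193 -0.0528  0.19  ] yaw_y 97.6 F [ 0.3 -0.1 -1.1] w 0.18205611215818998 j [ 0.44  0.57 -0.11  1.87  0.09  0.71  1.98]
tool delta [-9.350e-02  4.766e-01 -1.000e-04]
bundle in tool frame 12879 [[-0.0614, -0.0086, 0.0123], [0.031, -0.0002, 0.0144], [0.0861, 0.0086, 0.0202]]
slope z/x [-0.0009  0.0151] y/x [ 0.0024 -0.0002]
```

>>> servo_tool --moves '[{"delta_pos": [-0.005, 0.025, 0], "spin": 0, "grip": 8}, {"delta_pos": [-0.009, 0.045, 0], "spin": 0, "grip": 8}, {"delta_pos": [-0.009, 0.045, 0], "spin": 0, "grip": 8}, {"delta_pos": [-0.009, 0.045, 0], "spin": 0, "grip": 8}, {"delta_pos": [-0.009, 0.045, 0], "spin": 0, "grip": 8}, {"delta_pos": [-0.009, 0.045, 0], "spin": 0, "grip": 8}, {"delta_pos": [-0.009, 0.045, 0], "spin": 0, "grip": 8}, {"delta_pos": [-0.009, 0.045, 0], "spin": 0, "grip": 8}, {"delta_pos": [-0.009, 0.045, 0], "spin": 0, "grip": 8}, {"delta_pos": [-0.009, 0.045, 0], "spin": 0, "grip": 8}, {"delta_pos": [-0.007, 0.035, 0], "spin": 0, "grip": 8}, {"delta_pos": [0, 0, 0], "spin": 0.13, "grip": 8}, {"delta_pos": [0, 0, 0], "spin": 0.13, "grip": 8}, {"delta_pos": [0, 0, 0], "spin": 0, "grip": 8}]'

```text
time_s: 21.02
eef_pos: [0.5312, 0.2501, 0.1882]
tcp_rot: [[-1.0, -0.004, -0.003], [-0.004, 1.0, -0.002], [0.003, -0.002, -1.0]]
contact_force: [0.2, -0.0, -0.6]
gripper_width: 0.185
grasp_force: 39.6
```

>>> servo_tool --moves '[{"delta_pos": [0, 0, 0.03], "spin": 0, "grip": 8}, {"delta_pos": [0, 0, 0.04], "spin": 0, "grip": 8}, {"delta_pos": [0, 0, 0.04], "spin": 0, "grip": 8}, {"delta_pos": [0, 0, 0.03], "spin": 0, "grip": 8}, {"delta_pos": [0, 0, 0.015], "spin": 0, "grip": 8}, {"delta_pos": [0, 0, 0.005], "spin": 0, "grip": 8}, {"delta_pos": [0, 0, 0], "spin": 0, "grip": 8}]'

```text
time_s: 21.9
eef_pos: [0.5324, 0.2506, 0.0302]
tcp_rot: [[-1.0, -0.003, 0.001], [-0.003, 1.0, 0.0], [-0.001, 0.0, -1.0]]
contact_force: [-0.2, 0.3, -1.1]
gripper_width: 0.185
grasp_force: 39.6
```

>>> servo_tool --moves '[{"delta_pos": [0, 0, 0.002], "spin": 0, "grip": 8}, {"delta_pos": [0, 0, 0.0015], "spin": 0, "grip": 8}, {"delta_pos": [0, 0, 0], "spin": 0, "grip": 8}]'

```text
time_s: 22.28
eef_pos: [0.5322, 0.2505, 0.0266]
tcp_rot: [[-1.0, -0.003, 0.0], [-0.003, 1.0, 0.0], [-0.0, 0.0, -1.0]]
contact_force: [-0.1, 1.1, -1.2]
gripper_width: 0.184
grasp_force: 39.6
```

>>> servo_tool --moves '[{"delta_pos": [0, 0, 0.0005], "spin": 0, "grip": 8}, {"delta_pos": [0, 0, 0], "spin": 0, "grip": 30}, {"delta_pos": [0, 0, 0], "spin": 0, "grip": 30}, {"delta_pos": [0, 0, 0], "spin": 0, "grip": 30}, {"delta_pos": [0, 0, -0.02], "spin": 0, "grip": 30}, {"delta_pos": [0, 0, -0.04], "spin": 0, "grip": 30}, {"delta_pos": [0, 0, -0.05], "spin": 0, "grip": 30}, {"delta_pos": [0, 0, -0.05], "spin": 0, "grip": 0}, {"delta_pos": [0, 0, 0], "spin": 0, "grip": 0}]'

```text
time_s: 23.4
eef_pos: [0.5348, 0.2518, 0.1915]
tcp_rot: [[-1.0, -0.002, 0.009], [-0.002, 1.0, 0.005], [-0.009, 0.005, -1.0]]
contact_force: [-0.3, 0.2, -0.7]
gripper_width: 0.004
grasp_force: 0.0
```

```bash
python3 - <<'E'
from h import *
goto([.160,0,.19])
for n in('wrist','top'):
    c=snap(n,n+'7.png');P=cloud(c);h=cv2.cvtColor(c['img'],cv2.COLOR_RGB2HSV)
    m=(h[...,0]>10)&(h[...,0]<35)&(P[...,0]>.43)&(P[...,0]<.63)&(abs(P[...,1]-.25)<.06)&(P[...,2]<.03)
    q=P[m];print(n,m.sum(),np.percentile(q,[1,50,99],0).round(4).tolist() if m.sum()>5 else '')
E
```

```text
t 23.4 tcp [0.5348 0.2518 0.1915] box [0.0848 0.4114 0.1915] yaw_y 90.14 F [-0.3  0.2 -0.7] w 0.00417375218512913 j [-0.47  0.61 -0.03  1.76  0.03  0.76  1.06]
tool delta [-0.1349 -0.3959  0.0009]
wrist 4974 [[0.4304, 0.1945, -0.0014], [0.5038, 0.2501, 0.0093], [0.6294, 0.3059, 0.0132]]
top 252 [[0.4314, 0.1928, -0.0013], [0.5483, 0.2453, 0.0104], [0.6297, 0.2703, 0.0164]]
```

>>> servo_tool --moves '[{"delta_pos": [-0.01, -0.03, 0], "spin": 0, "grip": 0}, {"delta_pos": [-0.0155, -0.0455, 0], "spin": 0, "grip": 0}, {"delta_pos": [-0.0155, -0.0455, 0], "spin": 0, "grip": 0}, {"delta_pos": [-0.0155, -0.0455, 0], "spin": 0, "grip": 0}, {"delta_pos": [-0.0155, -0.0455, 0], "spin": 0, "grip": 0}, {"delta_pos": [-0.0155, -0.0455, 0], "spin": 0, "grip": 0}, {"delta_pos": [-0.0155, -0.0455, 0], "spin": 0, "grip": 0}, {"delta_pos": [-0.0155, -0.0455, 0], "spin": 0, "grip": 0}, {"delta_pos": [-0.0155, -0.0455, 0], "spin": 0, "grip": 0}, {"delta_pos": [0, 0, 0], "spin": -0.148, "grip": 0}, {"delta_pos": [0, 0, 0], "spin": -0.148, "grip": 0}, {"delta_pos": [0, 0, 0], "spin": 0, "grip": 0}]'

```text
time_s: 25.0
eef_pos: [0.6661, -0.1431, 0.1843]
tcp_rot: [[-0.989, -0.149, -0.003], [-0.149, 0.989, 0.001], [0.003, 0.001, -1.0]]
contact_force: [0.0, -0.0, -0.1]
gripper_width: -0.003
grasp_force: 0.0
```

```bash
python3 - <<'E'
from h import *
goto([.160,0,.081])
c=snap('wrist');B=(cloud(c)-BC)@RB;x,y,z=B[...,0],B[...,1],B[...,2]
cl=(z>.062)&(z<.072)&(x>.08)&(x<.16)&(abs(y)<.06)&(c['img'].max(2)>60);print('cleat',cl.sum(),np.percentile(B[cl],[2,50,98],0).round(4).tolist() if cl.sum() else '')
E
```

```text
t 25.0 tcp [ 0.6661 -0.1431  0.1843] box [0.1555 0.0013 0.1843] yaw_y 98.58 F [ 0.  -0.  -0.1] w -0.0034439422000969093 j [ 0.23  0.75 -0.1   1.48  0.09  0.92  1.82]
tool delta [-0.0048 -0.0015  0.1032]
cleat 2166 [[0.1256, -0.0369, 0.0629], [0.1314, 0.0007, 0.0671], [0.1384, 0.0378, 0.0688]]
```

>>> servo_tool --moves '[{"delta_pos": [-0.006, 0, 0.03], "spin": 0, "grip": 0}, {"delta_pos": [0, 0, 0.04], "spin": 0, "grip": 0}, {"delta_pos": [0, 0, 0.022], "spin": 0, "grip": 0}, {"delta_pos": [0, 0, 0.0105], "spin": 0, "grip": 0}, {"delta_pos": [0, 0, 0], "spin": 0, "grip": 0}]'

```text
time_s: 25.68
eef_pos: [0.6727, -0.1421, 0.0827]
tcp_rot: [[-0.989, -0.15, -0.001], [-0.15, 0.989, 0.0], [0.001, 0.0, -1.0]]
contact_force: [-0.1, -0.6, -0.2]
gripper_width: -0.001
grasp_force: 0.0
```

>>> servo_tool --moves '[{"delta_pos": [0.01, 0, 0], "spin": 0, "grip": 0}, {"delta_pos": [0.02, 0, 0], "spin": 0, "grip": 0}, {"delta_pos": [0.02, 0, 0], "spin": 0, "grip": 0}, {"delta_pos": [0.02, 0, 0], "spin": 0, "grip": 0}, {"delta_pos": [0.02, 0, 0], "spin": 0, "grip": 0}, {"delta_pos": [0.02, 0, 0], "spin": 0, "grip": 0}, {"delta_pos": [0.02, 0, 0], "spin": 0, "grip": 0}, {"delta_pos": [0.02, 0, 0], "spin": 0, "grip": 0}, {"delta_pos": [0.02, 0, 0], "spin": 0, "grip": 0}, {"delta_pos": [0.02, 0, 0], "spin": 0, "grip": 0}, {"delta_pos": [0.018, 0, 0], "spin": 0, "grip": 0}, {"delta_pos": [0, 0, 0], "spin": 0, "grip": 0}]'

```text
time_s: 27.18
eef_pos: [0.4665, -0.1741, 0.0844]
tcp_rot: [[-0.989, -0.149, 0.0], [-0.149, 0.989, -0.001], [-0.0, -0.001, -1.0]]
contact_force: [-0.8, -0.6, -0.7]
gripper_width: 0.001
grasp_force: 0.0
```

```bash
python3 - <<'E'
from h import *
goto([-.0545,0,.081])
E
```

```text
t 27.175 tcp [ 0.4665 -0.1741  0.0844] box [-0.0464  0.0006  0.0844] yaw_y 98.56 F [-0.8 -0.6 -0.7] w 0.0006021738888875532 j [ 0.36  0.69 -0.09  2.07  0.15  0.38  1.87]
tool delta [ 0.0081 -0.0006  0.0034]
```

>>> servo_tool --moves '[{"delta_pos": [0.003, 0, 0.002], "spin": 0, "grip": 0}, {"delta_pos": [0.003, 0, 0], "spin": 0, "grip": 0}, {"delta_pos": [0.003, 0, 0], "spin": 0, "grip": 0}, {"delta_pos": [0.002, 0, 0], "spin": 0, "grip": 0}, {"delta_pos": [0, 0, 0], "spin": 0, "grip": 0}]'

```text
time_s: 27.8
eef_pos: [0.4581, -0.1752, 0.0815]
tcp_rot: [[-0.989, -0.151, 0.003], [-0.151, 0.989, -0.0], [-0.003, -0.001, -1.0]]
contact_force: [4.9, 0.8, 0.3]
gripper_width: -0.003
grasp_force: 2.6
```

```bash
cat >lid.py <<'E'
from h import *
goto([-.0545,0,.081])
for n in('wrist','top'):
    c=snap(n);B=(cloud(c)-BC)@RB;x,y,z=B[...,0],B[...,1],B[...,2]
    cl=(z>.062)&(z<.072)&(x>-.1)&(x<0)&(abs(y)<.06)&(c['img'].max(2)>60);print('cleat',cl.sum(),np.percentile(B[cl],[2,50,98],0).round(4).tolist() if cl.sum() else '')
    for y0 in(-.06,-.08,.07):
        f=(abs(y-y0)<.008)&(x<-.09)&(x>-.125);lid=f&(z>.045)&(z<.0575);fl=f&(z<.045);print(y0,'lid front',np.percentile(x[lid],2).round(4) if lid.any() else '','gap px',fl.sum())
E
python3 lid.py
```

```text
t 27.8 tcp [ 0.4581 -0.1752  0.0815] box [-0.0549  0.0008  0.0815] yaw_y 98.66 F [4.9 0.8 0.3] w -0.003048898273207669 j [ 0.37  0.69 -0.09  2.09  0.15  0.36  1.88]
tool delta [-0.0004 -0.0008  0.0005]
cleat 5826 [[-0.0794, -0.0367, 0.0628], [-0.0742, 0.0001, 0.0671], [-0.0652, 0.0373, 0.069]]
-0.06 lid front -0.1165 gap px 0
-0.08 lid front -0.1164 gap px 0
0.07 lid front -0.1162 gap px 0
cleat 103 [[-0.0798, -0.0093, 0.0623], [-0.0736, 0.0168, 0.0676], [-0.0665, 0.0396, 0.0712]]
-0.06 lid front -0.1174 gap px 0
-0.08 lid front -0.1176 gap px 0
0.07 lid front -0.117 gap px 0
```

>>> servo_tool --moves '[{"delta_pos": [0.002, 0, 0], "spin": 0, "grip": 0}, {"delta_pos": [0.002, 0, 0], "spin": 0, "grip": 0}, {"delta_pos": [0, 0, 0], "spin": 0, "grip": 0}]'

```text
time_s: 28.28
eef_pos: [0.4579, -0.1752, 0.0817]
tcp_rot: [[-0.988, -0.152, 0.01], [-0.152, 0.988, -0.0], [-0.01, -0.002, -1.0]]
contact_force: [10.6, 1.3, -5.4]
gripper_width: -0.001
grasp_force: 5.6
```

It is against the wall: the force rises and the tool no longer moves. I retreat away from the cleat, then up.

>>> servo_tool --moves '[{"delta_pos": [-0.008, 0, 0], "spin": 0, "grip": 0}, {"delta_pos": [-0.005, 0, -0.01], "spin": 0, "grip": 0}, {"delta_pos": [0, 0, -0.04], "spin": 0, "grip": 0}, {"delta_pos": [0, 0, -0.05], "spin": 0, "grip": 0}, {"delta_pos": [0, 0, -0.04], "spin": 0, "grip": 0}, {"delta_pos": [0, 0, 0], "spin": 0, "grip": 0}, {"delta_pos": [0, 0, 0], "spin": 0, "grip": 0}]'

```text
time_s: 29.15
eef_pos: [0.4641, -0.1737, 0.221]
tcp_rot: [[-0.989, -0.15, -0.002], [-0.15, 0.989, 0.0], [0.002, 0.001, -1.0]]
contact_force: [0.2, 0.1, -0.1]
gripper_width: 0.005
grasp_force: 0.0
```

```bash
python3 lid.py; python3 - <<'E'
from h import *
c=snap('top','t8.png');cv2.imwrite('pics/t8c.png',cv2.resize(c['img'][130:280,150:500,::-1],None,fx=2.2,fy=2.2))
E
```

```text
t 29.15 tcp [ 0.4641 -0.1737  0.221 ] box [-0.0488  0.0013  0.221 ] yaw_y 98.61 F [ 0.2  0.1 -0.1] w 0.00500613542406405 j [ 0.4   0.46 -0.14  1.97  0.1   0.72  1.92]
tool delta [ 0.0054 -0.0013  0.14  ]
cleat 1702 [[-0.0795, -0.037, 0.0625], [-0.0734, 0.0005, 0.067], [-0.0662, 0.0379, 0.0687]]
-0.06 lid front -0.1171 gap px 0
-0.08 lid front -0.1171 gap px 0
0.07 lid front -0.117 gap px 0
cleat 167 [[-0.0796, -0.0373, 0.0636], [-0.0731, 0.0003, 0.068], [-0.0665, 0.038, 0.0712]]
-0.06 lid front -0.1165 gap px 0
-0.08 lid front -0.1172 gap px 0
0.07 lid front -0.1161 gap px 0
```

View pics/t8c.png

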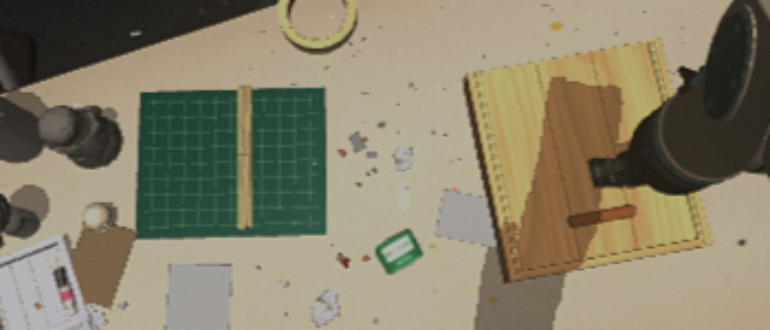

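The top view shows the skewers flat on the mat at (245,157), the figure and head where they were, the lid shut, and the arm clear of everything.

```bash
python3 -c "
from h import *
print(order.hand_in())"
```

```text
the job is handed in; nothing more can be done
None
```

I handed the job in at about 29 s of the 64 s limit: the skewers lie flat on the green mat, the lid is shut, the brush and four tubes stayed in the box, and the figure and head look untouched, but the hand-in returned no verdict. On the first attempt at the grasp the gripper struck the box at 57 N for a moment. I think its linkage hit the side wall, and if that counts as the gripper's body it breaks the 40 N limit.

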